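# Swing out the sprung draining stand and hang the basket on its rail

### The arm

A 7-joint arm with a two-finger parallel gripper is mounted at the origin on the work surface. World frame = base frame: x ahead of the robot, y to its left, z up, the work surface at z = 0. Lengths are in m, angles in rad, forces in N, time in s.
With the tool pointing down it reaches from about 0.425 to 0.875 m from the base axis. Payload 8.4 kg.
Tool frame: the origin (TCP) lies between the finger pads; the fingertips stand 22 mm ahead of it and the grasp point (between the pads) lies 3 mm ahead of it (manip.finger_overhang is the distance from the TCP to the fingertips, in m); z points along the fingers, y is the direction in which the jaws open and shut (so a half turn about z gives the same grasp; the last joint's range is limited). The gripper opens to 87 mm and grips with 3 to 60 N. Pads are 19 mm wide; open, the fingers measure 117 mm over their backs; the gripper's body (75 mm by 190 mm) begins 51 mm behind the grasp point.
Start: joints at [-1.424, 0.333, 0.04, 1.465, -0.013, 1.343, -0.059], TCP at [0.158, 0.63, 0.245] pointing down, gripper open.
Joint ranges: [-2.58, 2.58], [-0.38, 2.09], [-1.3, 1.39], [0.25, 2.4], [-1.5, 4.64], [0.08, 2.09], [-2.65, 2.65]. Speed limits (rad/s): [2.22, 2.22, 2.79, 2.79, 3.14, 3.14, 3.14].

### API

Orientations are given as [roll, pitch, yaw] about the fixed x, y, z axes, in that order (R = Rz(yaw) Ry(pitch) Rx(roll)).
In Python, from plant import manip gives the robot as it stands.
- The arm moves only by the tool servo_tool, never from a script. Its argument "plan" is a list that holds one entry, the list of rows, each a list of 7 numbers: the turn, a rotation vector about the tool's x, y, z in rad, then the shift along the tool's x, y, z in mm, then the gripper's target within -1 to 1 (fully open at 1, half-way at 0, shut at -1). A call has 1 to 12 rows; each row shifts and turns the commanded pose from where the row before left it, along the tool's axes as they then stand; what a row does not reach is not made up. A row lasts 1/10 s, in which the tool goes at most 50 mm and 8.59 degrees, less where a joint would pass 70% of its speed; a pose out of reach is approached as far as the arm can. A call is refused whole if a number of a shift passes 50 or a number of a turn 0.15, either way. A call with a gripper value outside its range is refused whole. The fingers move at their own pace and stop on an object; the grip force is fixed at half the most. Time passes only in rows, so rows that do not move let the fingers close. It gives the time, the measured TCP pose, the force and the opening at its end, in the units of the state.
- manip.observe(): the state, without advancing time (a new reading comes with each control period).
- manip.snapshot(name): name is "side" or "top"; returns (picture, depth): 384x512x3 uint8, red, green, blue; 384x512 float32, m along the optical axis (not along the pixel's ray), 0 where there is no reading.
- manip.get_calibration(name): a dict with "fx", "fy", "cx", "cy" (pixels), "k1" (the pictures are not rectified: a ray, as slopes to the right and down, at radius r is drawn at 1 + k1 r^2 times it, then the intrinsics apply), "R" (3x3) and "t" (3): a world point X has camera coordinates R X + t. Camera axes: x right, y down, z forward; pixel columns grow to the right and rows downward; lengths in m; the calibration is good to about 2 mm. A picture is of the moment at which its call begins. get_calibration takes no time and is no camera call.
- manip.sign_off(): hands the job in, once; it reports no verdict.
The state is a dict: "t": time; "q": joint angles; "joint_vel": joint speeds; "joint_efforts": joint torques, N m; "ee_pos": TCP position; "tcp_rot": TCP orientation; "contact_force": force on the tool from outside, world axes, zero at the start; "wrist_torque": the same for the moment, N m; "finger_gap": finger opening in m.
Only numpy, scipy, OpenCV 4.12 (cv2) and the standard library are available. Lean on these libraries where they do the work, as an engineer would, in place of code of your own. Each camera call takes 0.05 s, during which the arm holds its last target. There are 200 camera calls.

### The job

Push the draining stand by its red tab, away from the robot, past its over-centre point so that it snaps out over the drip pan and stays at its far stop by itself. Then take the steel basket by its black grip, bring its hook over the yellow lip of the stand's rail from the pan side and lower it gently by feel, without dropping or forcing it, until it sits fully down in the rail; only then let go, so that it hangs still with the stand out. Leave the glassware, dishes and bottles where they are.

Things in the scene. Friction and masses are not known exactly. Their poses are not given: they have to be found in the camera images.
- station: Draining station, fixed to the bench; place and yaw differ each time. Origin on the bench under the stand's hinge line, midway between its legs; x away from the robot over the drip pan, y along the hinge, z up. Base plate x -90..40, y +/-150, 12 mm thick; blue cheeks 64 mm tall at y +/-132; steel drip pan x 42..212, y +/-120, rim 35 mm high. Hinge axis along y at x 0, z 50 mm.
- stand (a joint): Sprung stand: two aluminium legs at station y +/-115 mm, 195 mm long from the hinge axis, a rail between them. 0 = start stop, leaning 0.5 rad from vertical towards the robot; 1.0 rad = far stop, leaning 0.5 rad over the pan. The spring drives it to the nearer stop; dead centre is near 0.5 rad. Leaving the start stop takes about 9 N at the tab, less further on.
- tab (a point): Red push tab: round bar 16 mm thick, 70 mm long, sticking out sideways from the station's +y leg (station y 120 to 190 mm; this point, on its axis, at y 160 mm), 150 mm from the hinge axis. It swings with the stand: at the start stop it is at station x -72, z 182 mm.
- berth (a point): Point fixed to the station (x 79, y 0, z 195 mm; station axes): nominal middle of the rail's floor once the stand is at its far stop. The rail is clamped by hand up to 10 mm higher or lower along the leaning legs than this (so up to 5 mm further or nearer in x too). This is not reported: feel or look for it.
- rail_end (a point): Same height and x as berth, at the +y end of the rail (105 mm along y from berth). The rail is a channel along y, level at the far stop: floor 24 mm wide inside, 5 mm thick; yellow lip on the pan side (+x) 22 mm high, 5 mm thick; back wall on the hinge side 44 mm high, 5 mm thick. Pushing it towards the robot with over about 7 N can swing the stand back.
- carrier: Draining basket, loose, upright on the bench, 0.23 to 0.46 kg. Origin: centre of its underside, z up. Steel open box 70 (x) x 100 (y) x 40 mm tall; a strap 40 mm wide rises at x 30..38 mm to z 148, an arm 8 mm thick runs back to x -4 and ends in a yellow nib pointing down on the z axis. It hangs with its x along station x: strap on the pan side of the yellow lip.
- nib (a point): Centre of the bottom of the basket hook's yellow nib, 110 mm above the basket's underside. The nib is 8 mm (x) by 40 mm (y) and 30 mm long below the arm. Seated, it stands on the rail's floor between back wall and yellow lip.
- handle (a point): Centre of the black grip block on the basket's arm: 18 mm thick (basket x), 45 mm wide (basket y), 50 mm tall, z 148 to 198 mm of the basket, this point at z 173 mm on its z axis. Grasp from above, closing along basket x.
- beaker: Bystander, loose: clear 70 mm beaker, 90 mm tall. Origin at the centre of its underside.
- dish: Bystander, loose: white porcelain dish, 90 mm across, 45 mm tall. Origin at the centre of its underside.
- dish2: Bystander, loose: second white porcelain dish, 90 mm across, 45 mm tall. Origin at the centre of its underside.
- reagent: Bystander, loose: black bottle, 70 mm across, 150 mm tall. Origin at the centre of its underside.
- reagent2: Bystander, loose: smaller black bottle, 56 mm across, 110 mm tall. Origin at the centre of its underside.

How it is judged:
By the outcome, as a careful person would: the job done as asked, in the order asked, and still so for the second after the job is handed in, with the robot touching nothing.
It also fails if it takes over 72 s, if anything falls off the work surface, if the arm or the gripper's body presses on something with over 40 N, if the wrist force passes 120 N, or if a joint passes its speed limit or range.

## Working session

There is one attempt and no reset: what is moved stays moved. The work goes in short steps, Python scripts to look and compute and a tool call to move; the robot and the scene stay as the last step left them, time stands still between calls to the robot, and variables do not carry over. Pictures are saved under pics/ and viewed, about 8 in all and at most 12, crops included, and the job is handed in when it is done.

Besides the shell and the picture viewer there is one more tool, called after ">>>" as name(argument=value, ...), one argument or row to a line, values as JSON. servo_tool: Moves the arm, as the interface text tells. Its arguments: {"type":"object","properties":{"plan":{"type":"array","items":{"type":"array","items":{"type":"array","items":{"type":"number"}}}}},"required":["plan"]}

```bash
mkdir -p pics; ls; cat > h.py <<'E'
import numpy as np, cv2
from plant import manip
def cal(n):
    c=manip.get_calibration(n); return c,np.array(c["R"]),np.array(c["t"])
def snap(n,f=None):
    p,d=manip.snapshot(n)
    if f: cv2.imwrite("pics/"+f,cv2.cvtColor(p,cv2.COLOR_RGB2BGR))
    return p,d
def slopes(c,u,v):
    x=(np.asarray(u,float)-c["cx"])/c["fx"]; y=(np.asarray(v,float)-c["cy"])/c["fy"]
    a,b=x.copy(),y.copy()
    for _ in range(20):
        s=1+c["k1"]*(a*a+b*b); a,b=x/s,y/s
    return a,b
def pts(n,u,v,z):  # depth to world
    c,R,t=cal(n); a,b=slopes(c,u,v)
    return (np.stack([a*z,b*z,np.asarray(z,float)],-1)-t)@R
def plane(n,u,v,h):
    c,R,t=cal(n); a,b=slopes(c,u,v); o=-R.T@t
    d=np.stack([a,b,np.ones_like(a)],-1)@R
    return o+d*((h-o[2])/d[...,2])[...,None]
def proj(n,X):
    c,R,t=cal(n); P=np.asarray(X)@R.T+t; a=P[...,0]/P[...,2]; b=P[...,1]/P[...,2]
    s=1+c["k1"]*(a*a+b*b); return np.stack([a*s*c["fx"]+c["cx"],b*s*c["fy"]+c["cy"]],-1)
def mask(p,col):
    h=cv2.cvtColor(p,cv2.COLOR_RGB2HSV); H,S,V=h[...,0],h[...,1],h[...,2]
    if col=="red": return ((H<8)|(H>172))&(S>120)&(V>60)
    if col=="yellow": return (H>20)&(H<35)&(S>120)&(V>80)
    if col=="blue": return (H>95)&(H<130)&(S>110)&(V>40)
    if col=="black": return V<50
E
python3 - <<'E'
from h import *
for n in("side","top"):
    p,d=snap(n,n+"0.png"); c,R,t=cal(n); print(n,-R.T@t,R[2],c["fx"],c["k1"],(d>0).mean())
    for col in("red","yellow","blue"):
        m=mask(p,col).astype(np.uint8); k,l,s,ce=cv2.connectedComponentsWithStats(m)
        for i in range(1,k):
            if s[i,4]>25:
                v,u=np.nonzero((l==i)&(d>0)); X=pts(n,u,v,d[v,u])
                print(col,s[i],ce[i].round(),np.median(X,0).round(3),X.min(0).round(3),X.max(0).round(3))
print(manip.observe(),manip.finger_overhang)
E
```

```text
pics
side [-0.08233839 -1.06318713  1.00700786] [ 0.41534695  0.70201985 -0.57849378] 442.9928168507363 -0.1243444344708675 0.9959767659505209
red [  31   12   52   46 1045] [56. 28.] [0.04  0.112 0.742] [-0.02   0.073  0.669] [0.099 0.157 0.767]
red [81 19  7  8 30] [85. 22.] [0.186 0.559 0.644] [0.125 0.25  0.632] [0.194 0.577 0.719]
red [42 48  5 16 28] [44. 55.] [-0.004  0.096  0.685] [-0.007  0.089  0.667] [-0.002  0.102  0.703]
red [  51   55   41   77 1675] [71. 94.] [0.034 0.057 0.588] [0.001 0.019 0.5  ] [0.07  0.095 0.678]
red [  61  133   57  102 2560] [ 85. 185.] [ 0.003 -0.022  0.335] [-0.076 -0.08   0.259] [0.071 0.043 0.486]
red [ 84 243  26  12 171] [ 98. 248.] [-0.011 -0.065  0.187] [-0.048 -0.075  0.172] [ 0.02  -0.045  0.193]
red [  75  245   80   70 1550] [118. 288.] [ 0.025 -0.076  0.012] [-0.113 -0.121  0.005] [0.113 0.11  0.126]
yellow [254 181  32  38 184] [270. 200.] [ 0.493 -0.157  0.216] [ 0.473 -0.246  0.195] [ 0.517 -0.044  0.223]
blue [  8   0  56  16 652] [33.  6.] [0.072 1.311 0.593] [-0.027  1.285  0.562] [0.226 1.443 0.64 ]
blue [ 102   98   46   39 
[... 852 characters left out ...]
.277  0.07 ]
{'t': 0.1, 'q': array([-1.4242128 ,  0.33382057,  0.03988406,  1.46614798, -0.01339997,
        1.34329534, -0.05850287]), 'joint_vel': array([-0.00140953, -0.00068067,  0.00288483, -0.00155215,  0.00064326,
        0.00141518, -0.00052896]), 'joint_efforts': array([ 5.82616180e-03, -6.57807326e+01,  1.34098627e+00, -4.04718947e+01,
       -5.96622331e-02,  4.08108998e-02,  8.85904888e-05]), 'ee_pos': array([0.15809254, 0.63009419, 0.24377811]), 'tcp_rot': array([-3.14019077e+00,  9.68430559e-05,  2.89578103e+00]), 'contact_force': array([-0.32537086, -0.08733412, -0.31670571]), 'wrist_torque': array([0.02407706, 0.05583984, 0.01547867]), 'finger_gap': 0.08709967496825699} 0.022
```

View pics/side0.png

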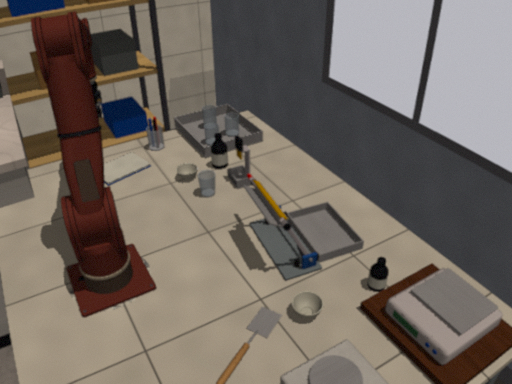

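View pics/top0.png

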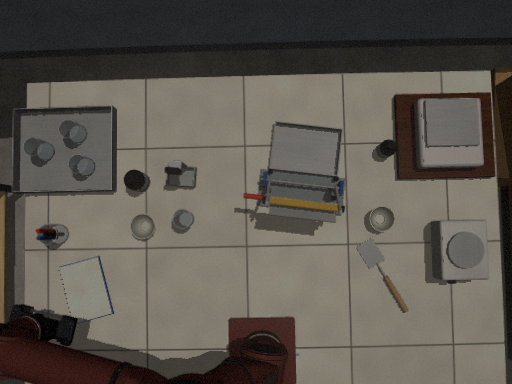

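The side view shows the stand leaning towards the robot (yellow lip near 270,200) and the basket behind it at about (240,165). The top view shows the station at about (303,180), its red tab at (254,196), the basket at (180,175) with its black grip at (175,168), the dishes at (143,227) and (381,219), the beaker at (183,219), and the bottles at (135,180) and (387,149).

```bash
python3 - <<'E'
from h import *
p,d=snap("top")
a=cv2.resize(p[110:250,120:360],None,fx=3.3,fy=3.3,interpolation=cv2.INTER_CUBIC)
cv2.imwrite("pics/topc.png",cv2.cvtColor(cv2.convertScaleAbs(a,alpha=1.5),cv2.COLOR_RGB2BGR))
v,u=np.mgrid[0:384,0:512]; X=pts("top",u,v,d)
# basket: points near basket
r=(slice(150,200),slice(155,205)); Y=X[r].reshape(-1,3)
for lo,hi in((.17,.21),(.125,.16),(.03,.05)):
    Z=Y[(Y[:,2]>lo)&(Y[:,2]<hi)]; 
    if len(Z)>4: print(lo,len(Z),Z.mean(0).round(4),Z.min(0).round(3),Z.max(0).round(3),cv2.minAreaRect((Z[:,:2]*1000).astype(np.float32)))
# pan rim + base plate
r=(slice(115,225),slice(235,355)); Y=X[r].reshape(-1,3)
for lo,hi in((.026,.042),(.006,.018),(.055,.07),(.17,.235)):
    Z=Y[(Y[:,2]>lo)&(Y[:,2]<hi)]; print(lo,len(Z),Z.mean(0).round(4),cv2.minAreaRect((Z[:,:2]*1000).astype(np.float32)))
m=mask(p,"red")[r]&(d[r]>0); Z=X[r][m]; Z=Z[Z[:,2]>.17]; print("tab",Z.mean(0),Z.min(0),Z.max(0))
E
```

```text
0.17 97 [0.6127 0.2732 0.1945] [0.603 0.252 0.173] [0.623 0.297 0.206] ((613.9488525390625, 274.8260803222656), (45.70071792602539, 18.287113189697266), 84.59223175048828)
0.125 99 [0.6365 0.2704 0.1479] [0.604 0.253 0.131] [0.653 0.292 0.16 ] ((628.4827880859375, 272.20330810546875), (49.137638092041016, 38.60944366455078), 0.5962896943092346)
0.03 106 [0.6048 0.268  0.0387] [0.575 0.221 0.03 ] [0.651 0.327 0.048] ((613.3903198242188, 274.5583190917969), (102.3053207397461, 70.15111541748047), 85.81755828857422)
0.026 375 [ 0.6824 -0.1752  0.034 ] ((656.6689453125, -158.67816162109375), (259.41693115234375, 260.16485595703125), 82.2174301147461)
0.006 2642 [ 0.6187 -0.1425  0.0103] ((630.5159912109375, -128.24288940429688), (424.4727783203125, 389.701171875), 88.60742950439453)
0.055 190 [ 0.5714 -0.1609  0.0609] ((573.3795776367188, -151.15354919433594), (285.6084289550781, 48.7234992980957), 82.10665130615234)
0.17 1512 [ 0.484  -0.1278  0.2032] ((487.22076416015625, -107.15122985839844), (319.00439453125, 66.83829498291016), 81.64160919189453)
tab [0.52530219 0.01409252 0.18695759] [ 0.51549103 -0.01868947  0.17440327] [0.53614147 0.04460687 0.19659825]
```

View pics/topc.png

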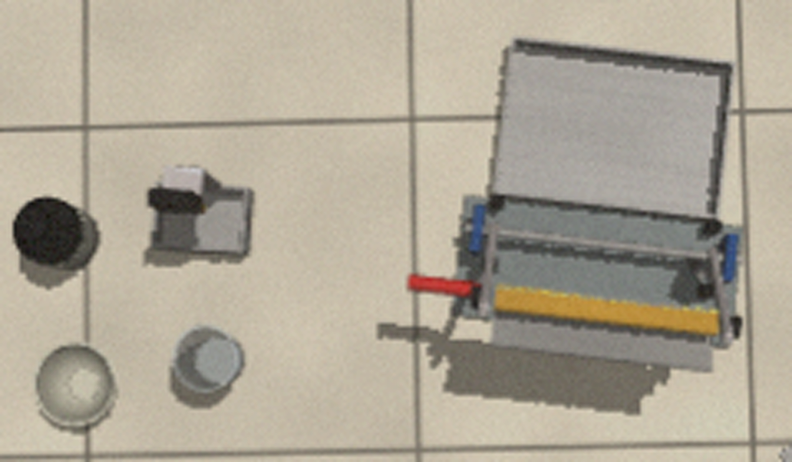

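```bash
cat >> h.py <<'E'
from scipy.spatial.transform import Rotation as Ro
PSI=-.138; ORG=np.array([.574,-.153,0])
def st(x,y,z): # station mm -> world m
    return ORG+Ro.from_euler("z",PSI).apply(np.array([x,y,z])/1000)
def tost(X): return Ro.from_euler("z",-PSI).apply(np.array(X)-ORG)*1000
def rows(target,yaw,n,start=None):
    o=manip.observe(); R=Ro.from_euler("xyz",o["tcp_rot"]); P=o["ee_pos"] if start is None else start[0]
    if start is not None: R=start[1]
    T=Ro.from_euler("xyz",[np.pi,0,yaw]); w=(R.inv()*T).as_rotvec()/n; D=(np.array(target)-P)/n
    for i in range(n):
        print(w.round(3).tolist(),(R.inv().apply(D)*1000).round(1).tolist()); R=R*Ro.from_rotvec(w)
    return np.array(target),T
def state():
    o=manip.observe(); print("t",round(o["t"],2),"st",tost(o["ee_pos"]).round(1),"w",o["ee_pos"].round(4),"rpy",o["tcp_rot"].round(3),"F",o["contact_force"].round(1),"Fst",Ro.from_euler("z",-PSI).apply(o["contact_force"]).round(1),"M",o["wrist_torque"].round(2),"gap",round(o["finger_gap"],4))
E
python3 - <<'E'
from h import *
s=rows([.38,.40,.25],1.433+.7,7); rows(st(-130,165,240),1.433,9,s); print(st(-130,165,195))
E
```

```text
[-0.0, 0.0, 0.109] [-38.7, -24.2, -0.8]
[-0.0, 0.0, 0.109] [-41.1, -19.8, -0.8]
[-0.0, 0.0, 0.109] [-43.1, -15.2, -0.9]
[-0.0, 0.0, 0.109] [-44.5, -10.5, -0.9]
[-0.0, 0.0, 0.109] [-45.3, -5.6, -0.9]
[-0.0, 0.0, 0.109] [-45.7, -0.6, -0.9]
[-0.0, 0.0, 0.109] [-45.5, 4.4, -0.9]
[0.0, -0.0, 0.078] [-40.1, -13.7, 1.1]
[0.0, -0.0, 0.078] [-41.1, -10.6, 1.1]
[0.0, -0.0, 0.078] [-41.8, -7.4, 1.1]
[0.0, -0.0, 0.078] [-42.2, -4.1, 1.1]
[0.0, -0.0, 0.078] [-42.4, -0.8, 1.1]
[0.0, -0.0, 0.078] [-42.4, 2.5, 1.1]
[0.0, -0.0, 0.078] [-42.0, 5.8, 1.1]
[0.0, -0.0, 0.078] [-41.5, 9.0, 1.1]
[0.0, -0.0, 0.078] [-40.6, 12.2, 1.1]
[0.46793369 0.02831447 0.195     ]
```

>>> servo_tool(
  plan=[
    [[0,0,0.109,-39,-24,-1,-1],[0,0,0.109,-41,-20,-1,-1],[0,0,0.109,-43,-15,-1,-1],[0,0,0.109,-44,-10,-1,-1],[0,0,0.109,-45,-6,-1,-1],[0,0,0.109,-46,-1,-1,-1],[0,0,0.109,-45,4,-1,-1],[0,0,0.078,-40,-14,1,-1],[0,0,0.078,-41,-11,1,-1],[0,0,0.078,-42,-7,1,-1],[0,0,0.078,-42,-4,1,-1],[0,0,0.078,-42,-1,1,-1]],
  ],
)

```text
t: 1.35
ee_pos: [0.427, 0.1927, 0.2464]
tcp_rot: [-3.142, -0.0, 1.74]
contact_force: [-0.4, 0.5, 0.0]
finger_gap: 0.0026
```

```bash
python3 - <<'E'
from h import *
state(); rows(st(-130,165,240),1.433,5)
E
```

```text
t 1.35 st [-193.1  322.2  246.4] w [0.427  0.1927 0.2464] rpy [-3.142 -0.     1.74 ] F [-0.4  0.5  0. ] Fst [-0.4  0.4  0. ] M [-0.08 -0.01 -0.02] gap 0.0026
[-0.0, -0.0, 0.061] [-33.8, 2.5, 1.3]
[-0.0, -0.0, 0.061] [-33.6, 4.6, 1.3]
[-0.0, -0.0, 0.061] [-33.2, 6.7, 1.3]
[-0.0, -0.0, 0.061] [-32.8, 8.7, 1.3]
[-0.0, -0.0, 0.061] [-32.2, 10.7, 1.3]
```

>>> servo_tool(
  plan=[
    [[0,0,0.061,-34,3,1,-1],[0,0,0.061,-34,5,1,-1],[0,0,0.061,-33,7,1,-1],[0,0,0.061,-33,9,1,-1],[0,0,0.061,-32,11,1,-1],[0,0,0,0,0,0,-1],[0,0,0,0,0,15,-1],[0,0,0,0,0,15,-1],[0,0,0,0,0,14,-1],[0,0,0,0,0,0,-1]],
  ],
)

```text
t: 2.35
ee_pos: [0.4692, 0.0301, 0.196]
tcp_rot: [-3.139, 0.001, 1.439]
contact_force: [-0.1, -0.5, 0.6]
finger_gap: 0.0008
```

```bash
python3 - <<'E'
from h import *
state()
p,d=snap("side"); a=cv2.resize(p[90:290,180:380],None,fx=3,fy=3,interpolation=cv2.INTER_CUBIC)
cv2.imwrite("pics/s1.png",cv2.cvtColor(cv2.convertScaleAbs(a,alpha=1.4),cv2.COLOR_RGB2BGR))
E
```

```text
t 2.35 st [-129.  167.  196.] w [0.4692 0.0301 0.196 ] rpy [-3.139e+00  1.000e-03  1.439e+00] F [-0.1 -0.5  0.6] Fst [-0.  -0.5  0.6] M [-0.11  0.03  0.03] gap 0.0008
```

View pics/s1.png

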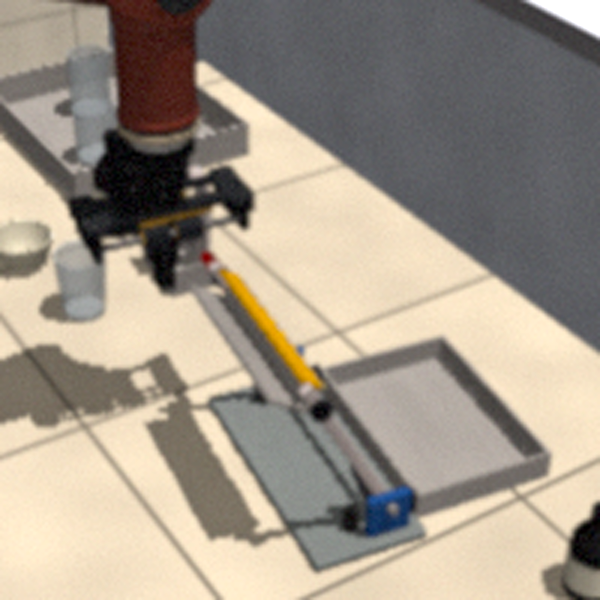

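The closed fingers are just behind the red tab (206,258) and the body is clear of the leg. Now the push.

>>> servo_tool(
  plan=[
    [[0,0,0,0,10,0,-1],[0,0,0,0,10,0,-1],[0,0,0,0,10,0,-1],[0,0,0,0,10,0,-1],[0,0,0,0,10,0,-1],[0,0,0,0,10,0,-1]],
  ],
)

```text
t: 3.0
ee_pos: [0.5282, 0.0227, 0.1974]
tcp_rot: [-3.135, -0.0, 1.438]
contact_force: [-14.3, 3.2, 11.8]
finger_gap: 0.0006
```

>>> servo_tool(
  plan=[
    [[0,0,0,0,10,0,-1],[0,0,0,0,10,0,-1],[0,0,0,0,10,0,-1],[0,0,0,0,10,0,-1]],
  ],
)

```text
t: 3.4
ee_pos: [0.5702, 0.0168, 0.1978]
tcp_rot: [-3.141, -0.0, 1.438]
contact_force: [-3.2, 0.4, 3.8]
finger_gap: 0.0002
```

>>> servo_tool(
  plan=[
    [[0,0,0,0,10,0,-1],[0,0,0,0,10,0,-1],[0,0,0,0,10,0,-1]],
  ],
)

```text
t: 3.7
ee_pos: [0.6003, 0.0124, 0.1973]
tcp_rot: [3.141, 0.0, 1.438]
contact_force: [0.7, 0.5, 0.1]
finger_gap: 0.0002
```

```bash
python3 - <<'E'
from h import *
state()
p,d=snap("top"); m=mask(p,"red"); v,u=np.nonzero(m&(d>0)); X=pts("top",u,v,d[v,u]); s=tost(X)
k=(X[:,2]>.15)&(X[:,0]>.4)&(X[:,2]<.24); print(k.sum(),s[k].mean(0),s[k].max(0))
E
```

```text
t 3.7 st [  3.3 167.5 197.3] w [0.6003 0.0124 0.1973] rpy [3.141 0.    1.438] F [0.7 0.5 0.1] Fst [0.7 0.6 0.1] M [-0.06  0.11 -0.  ] gap 0.0002
2 [-266.0576164   855.19331012  150.79401583] [-263.01150447  857.30864663  150.87879617]
```

>>> servo_tool(
  plan=[
    [[0,0,0,0,-20,-10,-1],[0,0,0,0,-15,-30,-1],[0,0,0,0,0,-35,-1],[0,0,0,45,0,-10,0],[0,0,0,45,0,0,1],[0,0,0,45,0,0,1],[0,0,-0.03,45,0,0,1],[0,0,-0.03,45,0,0,1],[0,0,0,0,0,0,1]],
  ],
)

```text
t: 4.65
ee_pos: [0.5918, 0.2489, 0.2809]
tcp_rot: [-3.14, -0.001, 1.509]
contact_force: [-1.0, 0.6, -0.4]
finger_gap: 0.0407
```

```bash
python3 - <<'E'
from h import *
state(); rows([.614,.275,.25],1.491,4)
p,d=snap("top"); m=mask(p,"red"); v,u=np.nonzero(m&(d>0)); X=pts("top",u,v,d[v,u]); s=tost(X)
k=(X[:,2]>.15)&(X[:,0]>.4)&(X[:,2]<.22)&(X[:,1]<.2); print("tab",k.sum(),s[k].mean(0),s[k].max(0))
m=mask(p,"yellow"); v,u=np.nonzero(m&(d>0)); X=pts("top",u,v,d[v,u]); s=tost(X); k=(X[:,2]>.15)&(abs(s[:,1])<110);s=s[k]; print("lip",k.sum(),np.percentile(s,[2,10,50,90,98],axis=0).round(1))
vv,uu=np.mgrid[110:230,220:360]; S=tost(pts("top",uu,vv,d[110:230,220:360]).reshape(-1,3))
K=(abs(S[:,1])<100)&(S[:,0]>20)&(S[:,0]<140)&(S[:,2]>150)
for a in range(40,125,4):
    q=S[K&(S[:,0]>=a)&(S[:,0]<a+4)]
    if len(q):print(a,len(q),np.median(q[:,2]).round(1),np.percentile(q[:,2],[10,90]).round(1))
p,d=snap("side"); a=cv2.resize(p[90:290,180:380],None,fx=3,fy=3,interpolation=cv2.INTER_CUBIC)
cv2.imwrite("pics/s2.png",cv2.cvtColor(cv2.convertScaleAbs(a,alpha=1.4),cv2.COLOR_RGB2BGR))
m=mask(p,"yellow"); v,u=np.nonzero(m&(d>0)); X=pts("side",u,v,d[v,u]); s=tost(X); k=(X[:,2]>.15)&(abs(s[:,1])<110);s=s[k]; print("lip side",k.sum(),np.percentile(s,[2,10,50,90,98],axis=0).round(1))
E
```

```text
t 4.65 st [-37.7 400.6 280.9] w [0.5918 0.2489 0.2809] rpy [-3.140e+00 -1.000e-03  1.509e+00] F [-1.   0.6 -0.4] Fst [-1.1  0.4 -0.4] M [-0.04  0.07 -0.02] gap 0.0407
[-0.0, -0.0, 0.004] [6.8, 5.2, 7.7]
[-0.0, -0.0, 0.004] [6.9, 5.1, 7.7]
[-0.0, -0.0, 0.004] [6.9, 5.1, 7.7]
[-0.0, -0.0, 0.004] [6.9, 5.1, 7.7]
tab 80 [ 72.16099065 158.73475828 187.38402786] [ 80.10993152 190.46286361 198.19581964]
lip 51 [[ 91.5 -97.  208.4]
 [ 92.  -80.9 212.2]
 [ 94.4 -23.9 216. ]
 [ 96.2  35.5 219.5]
 [ 96.4  57.2 222. ]]
60 189 219.1 [195.1 239. ]
64 75 237.7 [233.7 241.7]
72 29 195.6 [192.5 197.7]
76 83 194.1 [190.1 198.3]
80 75 194.7 [189.8 198.9]
84 80 193.9 [188.4 197.7]
88 152 200.5 [190.9 217.2]
92 82 215.9 [210.8 218.9]
96 10 212.7 [208.3 214.9]
lip side 43 [[ 90.4 -95.9 210.2]
 [ 91.3 -86.9 212.2]
 [ 93.5 -35.1 214.2]
 [ 96.   62.6 216.5]
 [ 96.4  80.6 218.6]]
```

View pics/s2.png

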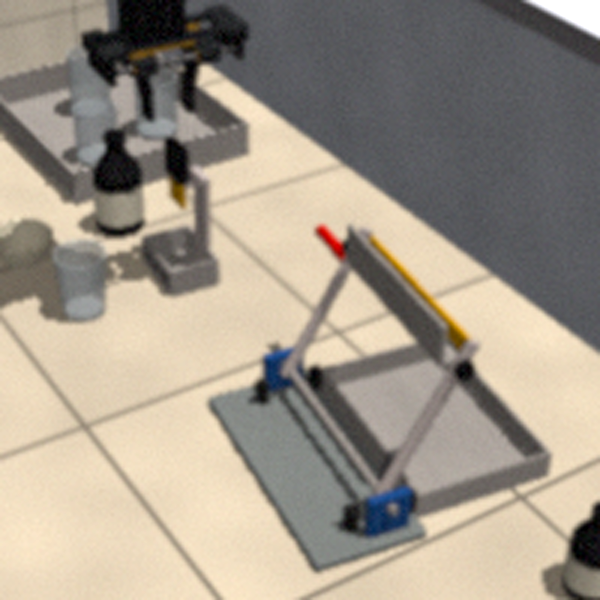

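The stand is at its far stop: the red tab is at (330,240) and the yellow lip runs from (372,237) to (462,345). The basket stands free at (180,255). Next comes the grasp.

>>> servo_tool(
  plan=[
    [[0,0,0.005,9,7,10,1],[0,0,0.005,9,7,10,1],[0,0,0.005,9,7,10,1],[0,0,0,0,0,0,1],[0,0,0,0,0,0,1],[0,0,0,0,0,0,1]],
  ],
)

```text
t: 5.35
ee_pos: [0.6164, 0.2652, 0.2529]
tcp_rot: [3.141, 0.0, 1.482]
contact_force: [0.7, -0.4, 0.3]
finger_gap: 0.0862
```

```bash
python3 - <<'E'
from h import *
state(); rows([.614,.275,.178],1.491,5)
E
```

```text
t 5.35 st [-15.6 420.  252.9] w [0.6164 0.2652 0.2529] rpy [3.141 0.    1.482] F [ 0.7 -0.4  0.3] Fst [ 0.8 -0.2  0.3] M [-0.1   0.09 -0.04] gap 0.0862
[0.0, 0.0, -0.002] [1.9, -0.7, 15.0]
[0.0, 0.0, -0.002] [1.9, -0.6, 15.0]
[0.0, 0.0, -0.002] [1.9, -0.6, 15.0]
[0.0, 0.0, -0.002] [1.9, -0.6, 15.0]
[0.0, 0.0, -0.002] [1.9, -0.6, 15.0]
```

>>> servo_tool(
  plan=[
    [[0,0,-0.002,2,-0.6,15,1],[0,0,-0.002,2,-0.6,15,1],[0,0,-0.002,2,-0.6,15,1],[0,0,-0.002,2,-0.6,15,1],[0,0,0,2,-0.6,15,1],[0,0,0,0,0,0,1],[0,0,0,0,0,0,-1],[0,0,0,0,0,0,-1],[0,0,0,0,0,0,-1],[0,0,0,0,0,0,-1],[0,0,0,0,0,0,-1],[0,0,0,0,0,0,-1]],
  ],
)

```text
t: 6.55
ee_pos: [0.6141, 0.276, 0.1778]
tcp_rot: [3.141, -0.0, 1.491]
contact_force: [0.2, -0.5, -0.3]
finger_gap: 0.0468
```

>>> servo_tool(
  plan=[
    [[0,0,0,0,0,0,-1],[0,0,0,0,0,0,-1],[0,0,0,0,0,0,-1]],
  ],
)

```text
t: 6.85
ee_pos: [0.614, 0.276, 0.1775]
tcp_rot: [-3.142, 0.0, 1.491]
contact_force: [1.9, 0.3, -0.4]
finger_gap: 0.023
```

```bash
python3 - <<'E'
from h import *
state(); 
E
```

```text
t 6.85 st [-19.4 430.4 177.5] w [0.614  0.276  0.1775] rpy [-3.142  0.     1.491] F [ 1.9  0.3 -0.4] Fst [ 1.9  0.6 -0.4] M [-0.12 -0.27 -0.02] gap 0.023
```

>>> servo_tool(
  plan=[
    [[0,0,0,0,0,0,-1],[0,0,0,0,0,0,-1],[0,0,0,0,0,0,-1],[0,0,0,0,0,-3,-1],[0,0,0,0,0,-7,-1],[0,0,0,0,0,-15,-1],[0,0,0,0,0,-25,-1],[0,0,0,0,0,-35,-1],[0,0,0,0,0,-35,-1],[0,0,0,0,0,-25,-1],[0,0,0,0,0,-8,-1],[0,0,0,0,0,0,-1]],
  ],
)

```text
t: 8.05
ee_pos: [0.6145, 0.2759, 0.3321]
tcp_rot: [3.139, -0.001, 1.491]
contact_force: [-0.2, 0.0, -3.1]
finger_gap: 0.018
```

```bash
python3 - <<'E'
from h import *
state(); s=rows(st(160,260,335),1.433,7); rows(st(160,0,325),1.433,8,s)
E
```

```text
t 8.05 st [-18.9 430.4 332.1] w [0.6145 0.2759 0.3321] rpy [ 3.139e+00 -1.000e-03  1.491e+00] F [-0.2  0.  -3.1] Fst [-0.2 -0.  -3.1] M [-0.11  0.01  0.  ] gap 0.018
[0.0, -0.0, 0.008] [-25.8, 24.1, -0.4]
[0.0, -0.0, 0.008] [-25.6, 24.3, -0.4]
[0.0, -0.0, 0.008] [-25.4, 24.5, -0.4]
[0.0, -0.0, 0.008] [-25.2, 24.7, -0.4]
[0.0, -0.0, 0.008] [-25.0, 24.9, -0.4]
[0.0, -0.0, 0.008] [-24.8, 25.1, -0.4]
[0.0, -0.0, 0.008] [-24.6, 25.4, -0.4]
[0.0, 0.0, 0.0] [-32.5, -0.0, 1.3]
[0.0, 0.0, 0.0] [-32.5, -0.0, 1.3]
[0.0, 0.0, 0.0] [-32.5, -0.0, 1.3]
[0.0, 0.0, 0.0] [-32.5, -0.0, 1.3]
[0.0, 0.0, 0.0] [-32.5, -0.0, 1.3]
[0.0, 0.0, 0.0] [-32.5, -0.0, 1.3]
[0.0, 0.0, 0.0] [-32.5, -0.0, 1.3]
[0.0, 0.0, 0.0] [-32.5, -0.0, 1.3]
```

>>> servo_tool(
  plan=[
    [[0,0,0.008,-10,10,0,-1],[0,0,0.008,-20,20,0,-1],[0,0,0.008,-25,24,0,-1],[0,0,0.008,-25,25,0,-1],[0,0,0.008,-25,25,0,-1],[0,0,0.008,-25,25,0,-1],[0,0,0.008,-25,25,0,-1],[0,0,0,-22,19,0,-1],[0,0,0,-33,0,0,-1],[0,0,0,-33,0,0,-1],[0,0,0,-33,0,0,-1],[0,0,0,-33,0,0,-1]],
  ],
)

```text
t: 9.25
ee_pos: [0.7478, -0.0524, 0.3282]
tcp_rot: [-3.139, 0.001, 1.433]
contact_force: [0.5, 0.2, -3.4]
finger_gap: 0.0181
```

>>> servo_tool(
  plan=[
    [[0,0,0,-33,0,0,-1],[0,0,0,-33,0,0,-1],[0,0,0,-25,0,0,-1],[0,0,0,-15,0,0,-1],[0,0,0,-8,0,0,-1],[0,0,0,0,0,0,-1],[0,0,0,0,0,0,-1]],
  ],
)

```text
t: 9.95
ee_pos: [0.7335, -0.1611, 0.33]
tcp_rot: [-3.141, -0.001, 1.436]
contact_force: [-0.1, 0.2, -3.4]
finger_gap: 0.0178
```

```bash
python3 - <<'E'
from h import *
state(); rows(st(79,0,320),1.433,8)
p,d=snap("side"); a=cv2.resize(p[90:290,200:400],None,fx=3,fy=3,interpolation=cv2.INTER_CUBIC)
cv2.imwrite("pics/s3.png",cv2.cvtColor(cv2.convertScaleAbs(a,alpha=1.4),cv2.COLOR_RGB2BGR))
m=mask(p,"yellow"); k,l,s,ce=cv2.connectedComponentsWithStats(m.astype(np.uint8))
for i in range(1,k):
    if s[i,4]>5:
        v,u=np.nonzero((l==i)&(d>0)); print(s[i],np.percentile(tost(pts("side",u,v,d[v,u])),[5,50,95],axis=0).round(1).tolist())
E
```

```text
t 9.95 st [159.1  14.  330. ] w [ 0.7335 -0.1611  0.33  ] rpy [-3.141e+00 -1.000e-03  1.436e+00] F [-0.1  0.2 -3.4] Fst [-0.1  0.2 -3.4] M [-0.08  0.06  0.02] gap 0.0178
[-0.0, -0.0, 0.0] [-1.7, -10.0, 1.3]
[-0.0, -0.0, 0.0] [-1.7, -10.0, 1.3]
[-0.0, -0.0, 0.0] [-1.7, -10.0, 1.3]
[-0.0, -0.0, 0.0] [-1.7, -10.0, 1.3]
[-0.0, -0.0, 0.0] [-1.7, -10.0, 1.3]
[-0.0, -0.0, 0.0] [-1.7, -10.0, 1.3]
[-0.0, -0.0, 0.0] [-1.7, -10.0, 1.3]
[-0.0, -0.0, 0.0] [-1.7, -10.0, 1.3]
[338 161   3   8  17] [[153.3, -12.3, 269.4], [155.6, -7.3, 280.5], [159.6, -5.1, 292.1]]
[315 182  20  21  56] [[91.0, -92.1, 181.8], [94.5, -37.3, 214.9], [123.3, 11.9, 217.8]]
```

View pics/s3.png

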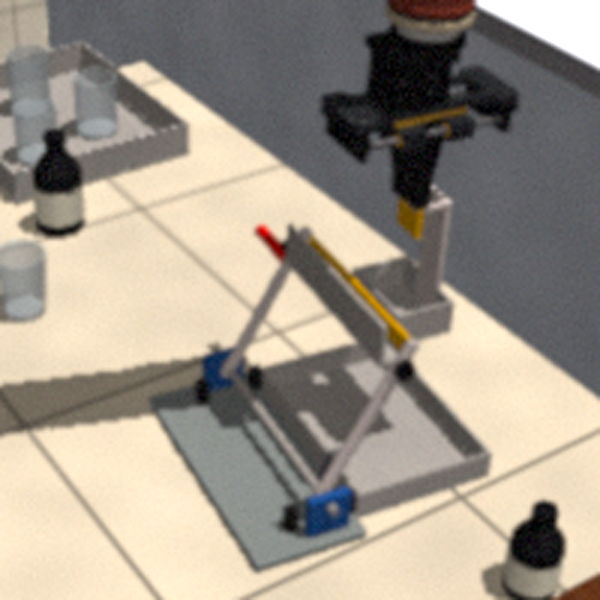

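The basket hangs upright in the grip on the pan side, with its nib at (410,215) and the lip from (310,240) to (408,340). The box has to pass under the rail, so I lower to nib ≈ 236 mm first and then move in.

>>> servo_tool(
  plan=[
    [[0,0,0,-4,0,9,-1],[0,0,0,-5,0,9,-1],[0,0,0,-4,0,8.5,-1],[0,0,0,0,0,0,-1],[0,0,0,0,-10,0,-1],[0,0,0,0,-12,0,-1],[0,0,0,0,-12,0,-1],[0,0,0,0,-10,0,-1],[0,0,0,0,-6,0,-1],[0,0,0,0,0,0,-1]],
  ],
)

```text
t: 11.0
ee_pos: [0.6814, -0.1688, 0.3046]
tcp_rot: [3.141, -0.0, 1.435]
contact_force: [0.4, -0.6, -2.6]
finger_gap: 0.0179
```

```bash
python3 - <<'E'
from h import *
state(); rows(st(79,0,303.5),1.433,4)
E
```

```text
t 11.0 st [108.5  -0.8 304.6] w [ 0.6814 -0.1688  0.3046] rpy [ 3.141 -0.     1.435] F [ 0.4 -0.6 -2.6] Fst [ 0.5 -0.5 -2.6] M [-0.07 -0.03  0.  ] gap 0.0179
[0.0, -0.0, 0.0] [0.2, -7.4, 0.3]
[0.0, -0.0, 0.0] [0.2, -7.4, 0.3]
[0.0, -0.0, 0.0] [0.2, -7.4, 0.3]
[0.0, -0.0, 0.0] [0.2, -7.4, 0.3]
```

>>> servo_tool(
  plan=[
    [[0,0,0,0,-7,0,-1],[0,0,0,0,-8,0,-1],[0,0,0,0,-7,0,-1],[0,0,0,0,-5,0,-1],[0,0,0,0,-2,0,-1],[0,0,0,0,0,0,-1],[0,0,0,0,0,0,-1]],
  ],
)

```text
t: 11.7
ee_pos: [0.6532, -0.1647, 0.3041]
tcp_rot: [3.141, -0.0, 1.435]
contact_force: [-0.0, 0.2, -4.1]
finger_gap: 0.0178
```

```bash
python3 - <<'E'
from h import *
state()
p,d=snap("side"); a=cv2.resize(p[110:210,260:360],None,fx=6,fy=6,interpolation=cv2.INTER_CUBIC)
cv2.imwrite("pics/s4.png",cv2.cvtColor(cv2.convertScaleAbs(a,alpha=1.5),cv2.COLOR_RGB2BGR))
E
```

```text
t 11.7 st [ 80.   -0.7 304.1] w [ 0.6532 -0.1647  0.3041] rpy [ 3.141 -0.     1.435] F [-0.   0.2 -4.1] Fst [-0.1  0.2 -4.1] M [-0.11  0.02  0.03] gap 0.0178
```

View pics/s4.png

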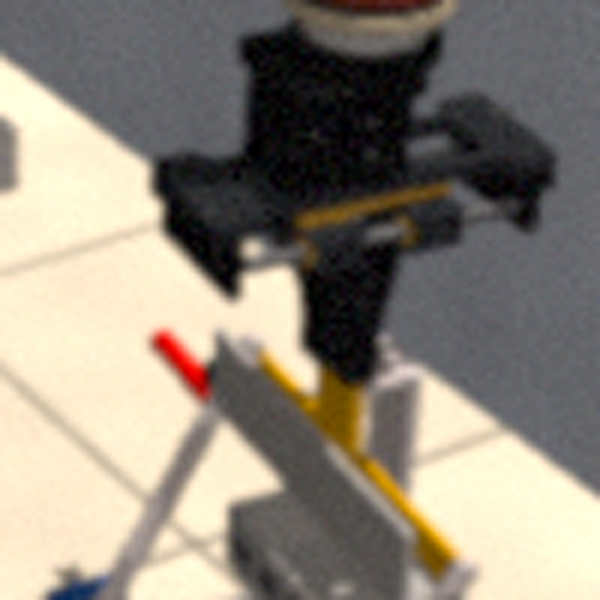

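The nib (340,415) is between the back wall and the yellow lip, with the strap on the pan side. Lowering, slower near the expected floor (TCP z ≈ 0.262).

>>> servo_tool(
  plan=[
    [[0,0,0,0,0,5,-1],[0,0,0,0,-0.5,6,-1],[0,0,0,0,-0.5,6,-1],[0,0,0,0,0,6,-1],[0,0,0,0,0,5,-1],[0,0,0,0,0,3,-1],[0,0,0,0,0,0,-1],[0,0,0,0,0,0,-1]],
  ],
)

```text
t: 12.55
ee_pos: [0.6521, -0.1647, 0.2732]
tcp_rot: [3.141, 0.0, 1.435]
contact_force: [-0.9, 0.4, -3.4]
finger_gap: 0.0178
```

>>> servo_tool(
  plan=[
    [[0,0,0,0,0,1,-1],[0,0,0,0,0,1,-1],[0,0,0,0,0,1,-1],[0,0,0,0,0,0,-1]],
  ],
)

```text
t: 12.95
ee_pos: [0.652, -0.1647, 0.2699]
tcp_rot: [-3.141, 0.0, 1.435]
contact_force: [0.3, -0.1, -2.1]
finger_gap: 0.0177
```

>>> servo_tool(
  plan=[
    [[0,0,0,0,0,1,-1],[0,0,0,0,0,1,-1],[0,0,0,0,0,0,-1]],
  ],
)

```text
t: 13.25
ee_pos: [0.652, -0.1647, 0.2679]
tcp_rot: [-3.141, 0.0, 1.435]
contact_force: [-0.9, -0.3, -3.6]
finger_gap: 0.0178
```

>>> servo_tool(
  plan=[
    [[0,0,0,0,0,1,-1],[0,0,0,0,0,1,-1],[0,0,0,0,0,0,-1]],
  ],
)

```text
t: 13.55
ee_pos: [0.652, -0.1646, 0.2659]
tcp_rot: [-3.141, 0.0, 1.435]
contact_force: [0.5, -0.1, -3.6]
finger_gap: 0.0176
```

>>> servo_tool(
  plan=[
    [[0,0,0,0,0,1,-1],[0,0,0,0,0,0,-1]],
  ],
)

```text
t: 13.75
ee_pos: [0.652, -0.1647, 0.2649]
tcp_rot: [-3.141, 0.0, 1.435]
contact_force: [0.1, -0.5, -3.7]
finger_gap: 0.0176
```

>>> servo_tool(
  plan=[
    [[0,0,0,0,0,1,-1],[0,0,0,0,0,0,-1]],
  ],
)

```text
t: 13.95
ee_pos: [0.652, -0.1647, 0.2639]
tcp_rot: [-3.141, 0.0, 1.435]
contact_force: [-0.2, -0.7, -4.0]
finger_gap: 0.0175
```

>>> servo_tool(
  plan=[
    [[0,0,0,0,0,1,-1],[0,0,0,0,0,0,-1]],
  ],
)

```text
t: 14.15
ee_pos: [0.652, -0.1647, 0.2629]
tcp_rot: [-3.141, 0.0, 1.435]
contact_force: [0.0, -0.3, -3.2]
finger_gap: 0.0175
```

>>> servo_tool(
  plan=[
    [[0,0,0,0,0,1,-1],[0,0,0,0,0,0,-1]],
  ],
)

```text
t: 14.35
ee_pos: [0.652, -0.1647, 0.2619]
tcp_rot: [-3.141, 0.0, 1.435]
contact_force: [0.5, 0.0, -3.1]
finger_gap: 0.0182
```

>>> servo_tool(
  plan=[
    [[0,0,0,0,0,1,-1],[0,0,0,0,0,0,-1]],
  ],
)

```text
t: 14.55
ee_pos: [0.652, -0.1647, 0.2617]
tcp_rot: [3.141, -0.0, 1.435]
contact_force: [-2.1, 1.1, 3.5]
finger_gap: 0.0178
```

>>> servo_tool(
  plan=[
    [[0,0,0,0,0,1,-1],[0,0,0,0,0,0,-1]],
  ],
)

```text
t: 14.75
ee_pos: [0.6521, -0.1648, 0.2617]
tcp_rot: [3.14, -0.0, 1.435]
contact_force: [-4.4, 1.1, 10.6]
finger_gap: 0.0182
```

Contact came at TCP z = 0.2617, which is where the floor was predicted. I back off to relieve the load and check before releasing.

>>> servo_tool(
  plan=[
    [[0,0,0,0,0,-0.7,-1],[0,0,0,0,0,-0.4,-1],[0,0,0,0,0,0,-1],[0,0,0,0,0,0,-1]],
  ],
)

```text
t: 15.15
ee_pos: [0.6521, -0.1648, 0.2617]
tcp_rot: [3.141, -0.0, 1.435]
contact_force: [-3.3, 1.8, 6.8]
finger_gap: 0.0181
```

```bash
python3 - <<'E'
from h import *
state()
p,d=snap("side"); a=cv2.resize(p[130:230,260:360],None,fx=6,fy=6,interpolation=cv2.INTER_CUBIC)
cv2.imwrite("pics/s5.png",cv2.cvtColor(cv2.convertScaleAbs(a,alpha=1.5),cv2.COLOR_RGB2BGR))
E
```

```text
t 15.15 st [ 78.9  -0.9 261.7] w [ 0.6521 -0.1648  0.2617] rpy [ 3.141 -0.     1.435] F [-3.3  1.8  6.8] Fst [-3.5  1.3  6.8] M [0.24 0.97 0.01] gap 0.0181
```

View pics/s5.png

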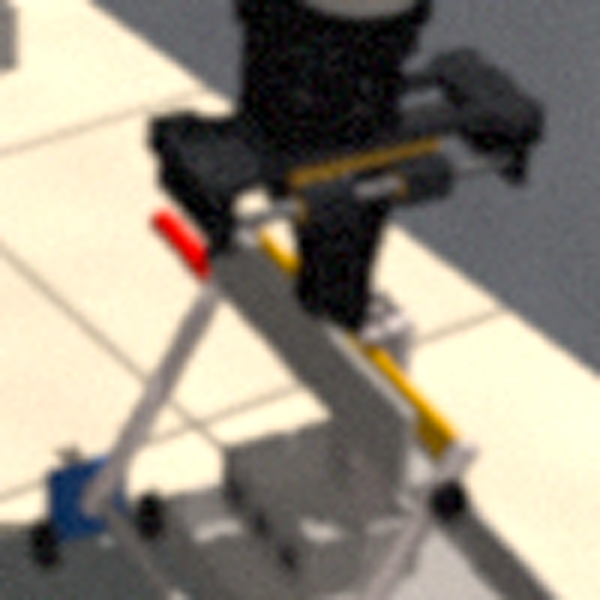

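The hook is down: the arm rests just above the lip and the nib is hidden in the channel, with the fingertips just over the back wall. I'll take off the remaining preload, open slightly so the fingers don't sweep the wall, and lift straight up.

>>> servo_tool(
  plan=[
    [[0,0,0,0,0,-0.5,-1],[0,0,0,0,0,-0.5,-1],[0,0,0,0,0,0,-1],[0,0,0,0,0,0,-1]],
  ],
)

```text
t: 15.6
ee_pos: [0.652, -0.1647, 0.2618]
tcp_rot: [-3.141, 0.0, 1.435]
contact_force: [-0.4, 0.4, -0.9]
finger_gap: 0.0181
```

```bash
python3 - <<'E'
from h import *
state()
E
```

```text
t 15.6 st [ 78.9  -0.9 261.8] w [ 0.652  -0.1647  0.2618] rpy [-3.141  0.     1.435] F [-0.4  0.4 -0.9] Fst [-0.4  0.4 -0.9] M [ 0.    0.19 -0.  ] gap 0.0181
```

>>> servo_tool(
  plan=[
    [[0,0,0,0,0,0,-0.54],[0,0,0,0,0,0,-0.5],[0,0,0,0,0,0,-0.45],[0,0,0,0,0,0,-0.42],[0,0,0,0,0,0,-0.42],[0,0,0,0,0,0,-0.42],[0,0,0,0,0,0,-0.42]],
  ],
)

```text
t: 16.3
ee_pos: [0.652, -0.1647, 0.2622]
tcp_rot: [3.142, 0.0, 1.435]
contact_force: [0.5, 0.1, -0.2]
finger_gap: 0.025
```

```bash
python3 - <<'E'
from h import *
state()
E
```

```text
t 16.3 st [ 78.9  -0.9 262.2] w [ 0.652  -0.1647  0.2622] rpy [3.142 0.    1.435] F [ 0.5  0.1 -0.2] Fst [ 0.4  0.1 -0.2] M [-0.09 -0.    0.  ] gap 0.025
```

>>> servo_tool(
  plan=[
    [[0,0,0,0,0,-3,-0.42],[0,0,0,0,0,-4,-0.42],[0,0,0,0,0,0,-0.42]],
  ],
)

```text
t: 16.6
ee_pos: [0.6523, -0.1649, 0.27]
tcp_rot: [3.14, 0.0, 1.435]
contact_force: [0.3, -0.5, -0.8]
finger_gap: 0.0251
```

```bash
python3 - <<'E'
from h import *
state()
p,d=snap("side"); a=cv2.resize(p[130:230,260:360],None,fx=6,fy=6,interpolation=cv2.INTER_CUBIC)
cv2.imwrite("pics/s6.png",cv2.cvtColor(cv2.convertScaleAbs(a,alpha=1.5),cv2.COLOR_RGB2BGR))
E
```

```text
t 16.6 st [ 79.2  -1.  270. ] w [ 0.6523 -0.1649  0.27  ] rpy [3.14  0.    1.435] F [ 0.3 -0.5 -0.8] Fst [ 0.4 -0.5 -0.8] M [-0.05  0.04 -0.  ] gap 0.0251
```

View pics/s6.png

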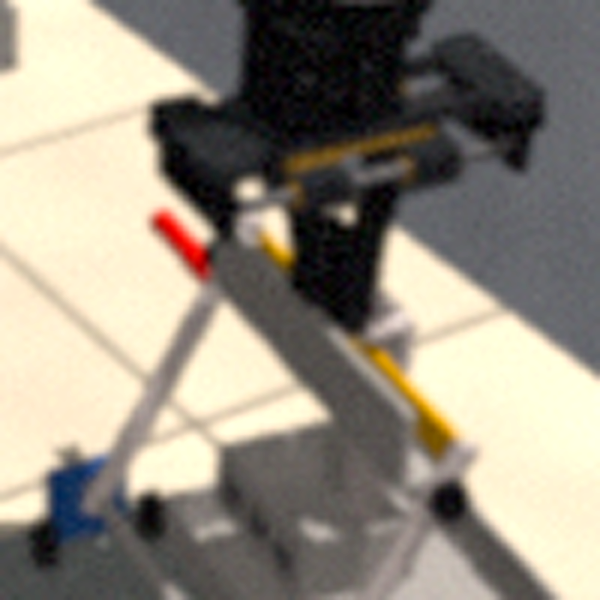

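The basket stays in the rail while the gripper rises (8 mm clear of the wall). Now open wider and lift away.

>>> servo_tool(
  plan=[
    [[0,0,0,0,0,0,-0.25],[0,0,0,0,0,0,-0.1],[0,0,0,0,0,0,-0.1],[0,0,0,0,0,-4,-0.1],[0,0,0,0,0,-8,-0.1],[0,0,0,0,0,-15,-0.1],[0,0,0,0,0,-25,-0.1],[0,0,0,0,0,-40,-0.1],[0,0,0,0,0,-30,-0.1],[0,0,0,0,0,0,-0.1]],
  ],
)

```text
t: 17.65
ee_pos: [0.6529, -0.1657, 0.3975]
tcp_rot: [3.134, 0.001, 1.435]
contact_force: [0.2, -0.3, 0.7]
finger_gap: 0.039
```

>>> servo_tool(
  plan=[
    [[0,0,0,30,-5,0,-0.1],[0,0,0,45,-5,0,-0.1],[0,0,0,45,-5,0,-0.1],[0,0,0,45,-5,0,-0.1],[0,0,0,35,-5,0,-0.1],[0,0,0,0,0,0,-0.1],[0,0,0,0,0,0,-0.1],[0,0,0,0,0,0,-0.1],[0,0,0,0,0,0,-0.1]],
  ],
)

```text
t: 18.55
ee_pos: [0.6544, 0.035, 0.3915]
tcp_rot: [3.141, 0.0, 1.432]
contact_force: [0.3, -0.6, 0.8]
finger_gap: 0.0389
```

```bash
python3 - <<'E'
from h import *
state()
p,d=snap("side"); a=cv2.resize(p[90:290,200:400],None,fx=3,fy=3,interpolation=cv2.INTER_CUBIC)
cv2.imwrite("pics/s7.png",cv2.cvtColor(cv2.convertScaleAbs(a,alpha=1.4),cv2.COLOR_RGB2BGR))
p2,d=snap("top"); v,u=np.mgrid[110:230,220:360]; S=tost(pts("top",u,v,d[110:230,220:360]).reshape(-1,3))
q=S[(abs(S[:,1])<30)&(S[:,0]>40)&(S[:,0]<130)&(S[:,2]>250)]; print("grip",len(q),np.percentile(q,[5,50,95],axis=0).round(1).tolist())
E
cat > /dev/null
```

```text
t 18.55 st [ 53.7 197.3 391.5] w [0.6544 0.035  0.3915] rpy [3.141 0.    1.432] F [ 0.3 -0.6  0.8] Fst [ 0.4 -0.6  0.8] M [-0.11  0.07  0.01] gap 0.0389
grip 121 [[69.9, -21.8, 256.5], [76.9, -1.1, 280.5], [87.2, 17.7, 285.6]]
```

View pics/s7.png

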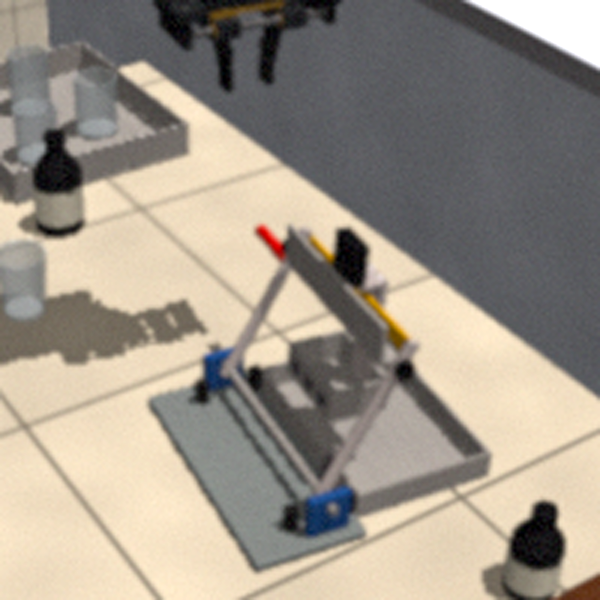

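The basket hangs in the rail (grip at 352,258) with the stand out and the gripper well clear. The grip top measures about 283 mm, matching the 282.5 mm expected when seated. One check for stillness, then I'll hand in.

```bash
python3 - <<'E'
from h import *
a,_=snap("side")
for _ in range(8): b,_=snap("side")
r=(slice(150,250),slice(250,370)); print("diff",np.abs(cv2.GaussianBlur(a,(5,5),0)[r].astype(int)-cv2.GaussianBlur(b,(5,5),0)[r]).max(-1).max(), manip.observe()["t"])
print(manip.sign_off())
E
```

```text
diff 16 19.1
the job is handed in; nothing more can be done
None
```

The stand is out at its far stop, and the basket is hanging in its rail. I handed the job in at about 19 s of the 72 s allowed.

- **Stand:** I pushed the red tab with the closed fingers until the stand snapped over. The tab then measured at station x ≈ 72 mm, which matches the far stop.
- **Basket:** I took it by the black grip, brought the hook over the yellow lip from the pan side, and lowered it in 1 mm steps. Contact came at tool height 261.7 mm, where the camera measurement of the rail floor predicted it. The reading peaked at about 10.6 N upward, roughly 14 N on the rail once the basket's weight is counted. I eased that preload off before opening the fingers slightly and lifting clear.
- **Last checks:**
  - The top of the grip is at about 283 mm, against 282.5 mm expected when fully seated.
  - The stand is still out, the gripper is clear, and two pictures 0.4 s apart differ only by what looks like image noise.
- **Not settled:** the fingertips were only about 1.5 mm above the rail's back wall at contact. The force reading alone could not rule out a light touch there, but the final height fits a fully seated basket.
- **Bystanders:** I did not measure them again afterwards. The bottles and beaker in the last picture look unmoved, and the arm did not go low near any of them except at the grasp.

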